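# Stand the fallen tip-waste tub back up beside the tip box

### The job

The open waste tub has been knocked onto its side. Without grasping or lifting it, push its upper rim with the fingertips so that it tips back up and stands on its foot with its mouth upward, then push the standing tub along the bench until its long side rests squarely against the tip box standing between the timer and the small bottle. Push gently, so that the tip box stays where it is, and leave the timer, the small bottle and the tape roll alone.

Things in the scene. Friction and masses are not known exactly. Their poses are not given: they have to be found in the camera images.
- waste_tub: The open rectangular plastic tub on its side: 109 x 154 mm over the rim, 95 mm high, foot 102 mm wide, walls 3 mm, empty, about 0.2 kg. Origin: centre of its underside; own z from the floor out through the mouth, x across the short side, y along the long side. As it lies own x points up, own y is level, own z is level (within 2 degrees) and points away from the tip box.
- tub_rim (a point): Outer edge of the mouth's upper rim, middle of the long side, at the tub's own (0.054, 0, 0.095); about 106 mm above the bench as it lies. Pushed here toward the tip box the tub pivots on its foot's edge; past about 40 degrees it falls upright by itself, one width (105 mm) nearer the tip box. The 4 mm lip overhangs 3 mm and can catch a gripper's knuckles: push the standing tub with the tips high.
- tub_center (a point): The middle of the tub, 47.5 mm above its floor on its own z axis; about 54 mm above the bench as it lies, 47.5 mm when it stands.
- tip_box: The closed rectangular tip box with a wire-like clear lid, 94 x 132 mm, 69 mm high, loose, about 0.9 kg. Origin: centre of its underside; own z up, own y along the 132 mm side, own x toward the side away from the tub; its widest flange stands 44 mm out toward own -x. The tub standing against it has its centre about 95 to 98 mm from this origin along own -x.
- timer: The flat bench timer, 65 x 70 x 18 mm, loose, lying near the tip box on the side away from the robot. Origin: centre of its underside. Leave alone.
- small_bottle: The small dark round reagent bottle, 48 mm diameter, 90 mm high, loose, standing near the tip box on the robot's side. Origin: centre of its underside; own z up. Leave alone.
- tape_roll: The roll of masking tape, 96 mm diameter, 25 mm high, loose, lying flat beyond the tip box. Origin: centre of its underside. Leave alone.
There are look-alikes about, which are no part of the job. What is shaped like the waste_tub but blue or red is not meant. Leave any turquoise look-alike of the tip_box alone.

How it is judged (in metres and radians):
On the way, in this order (a step that is already met when the one before it is completed fails the run):
1. the tub stands upright on its foot (angle between waste_tub's own z axis and vertical below 0.1 rad and height (world z) of tub_center below 0.06 m), for 0.2 s.
2. the standing tub is pushed up to the tip box (angle between waste_tub's own z axis and vertical below 0.1 rad and x of tub_center in the frame of tip_box above -0.112 m), for 0.2 s.
At the end, for the whole second after the job is handed in: The tub stands upright on the bench (within 0.08 rad), at rest, its long side against the tip box: centre less than 112 mm from the tip box's origin along own -x (touching is about 96), within 45 mm sideways and 0.2 rad in direction; the tip box is within 25 mm of where it stood (angle between waste_tub's own z axis and vertical below 0.08 rad and height (world z) of tub_center below 0.055 m and x of tub_center in the frame of tip_box between -0.112 and -0.085 m and y of tub_center in the frame of tip_box between -0.045 and 0.045 m and angle between the y axis of waste_tub and the y axis of tip_box, either way round below 0.2 rad and linear speed of waste_tub below 0.02 m/s and distance of tip_box from where it was at the start of the episode below 0.025 m).
It fails at once if the tub is lifted or carried instead of pushed (height (world z) of tub_center above 0.092 m or (angle between waste_tub's own z axis and vertical below 0.15 rad and height (world z) of tub_center above 0.066 m) or (angle between waste_tub's own z axis and vertical between 1.4 and 1.75 rad and height (world z) of tub_center above 0.076 m)).
It fails at once if the tip box is shoved away, tipped or lifted (distance of tip_box from where it was at the start of the episode above 0.03 m or angle between tip_box's own z axis and vertical above 0.25 rad).
It fails at once if the timer, the small bottle or the tape roll is disturbed (distance of any of timer, small_bottle, tape_roll from where it was at the start of the episode above 0.03 m or angle between small_bottle's own z axis and vertical above 0.4 rad).
It also fails if it takes over 51 s, if anything falls off the work surface, if the arm or the gripper's body presses on something with over 40 N, if the wrist force passes 120 N, or if a joint passes its speed limit or range.

### The arm

A 6-joint arm with a two-finger parallel gripper is mounted at the origin on a cart in front of the work surface, level with it; the furniture and walls round the work are solid. World frame = base frame: x ahead of the robot, y to its left, z up, the work surface at z = 0. Lengths are in mm, angles in rad, forces in N, time in s.
With the tool pointing down it reaches from about 350 to 975 mm from the base axis. Payload 7.1 kg.
Tool frame: the origin (TCP) lies midway between the tips of the shut fingers; the grasp point (between the pads) lies 19 mm behind it (ctrl.grasp_offset is the distance from the TCP to the grasp point, in mm); z points along the fingers, y is the line along which they close (so a half turn about z gives the same grasp; the last joint's range is limited). The gripper opens to 88 mm and grips with 3 to 60 N. Pads are 20 mm wide; open, the fingers measure 115 mm over their backs; the gripper's body (75 mm by 178 mm) begins 61 mm behind the grasp point.
Start: joints at [1.26, 0.423, 1.63, -0, 1.089, -0.019], TCP at [179.766, 598.572, 222.675] pointing down, gripper open.
Joint ranges: [-3, 3], [-0.9, 2.11], [0.09, 2.58], [-1.31, 4.45], [0.11, 2.69], [-2.54, 2.54]. Speed limits (rad/s): [2.39, 2.39, 3.01, 3.14, 3.14, 3.14].

### API

Orientations are given as a rotation vector (axis times angle).
In Python, from workcell import sensors, viewer, ctrl gives the robot as it stands. The module is installed in compiled form; this text tells all that it offers.
- The arm moves only by the shell command python3 -m handwheel 'ROWS'. ROWS is JSON, a list of rows, each a list of 7 numbers: the shift along the tool's x, y, z in mm, then the turn, a rotation vector about the tool's x, y, z in rad, then the closure, from 0 (fully open) to 1 (shut). In form: [[x, y, z, rx, ry, rz, jaw], ...]. A call has 1 to 10 rows; each row shifts and turns the commanded pose from where the row before left it, along the tool's axes as they then stand; what a row does not reach is not made up. A row lasts 1/8 s, in which the tool goes at most 62.5 mm and 10.7 degrees, less where a joint would pass 70% of its speed; a pose out of reach is approached as far as the arm can. A call is refused whole if a number of a shift passes 62.5 or a number of a turn 0.188, either way. A call with a gripper value outside its range is refused whole. The fingers move at their own pace and stop on an object; the grip force is fixed at half the most. Time passes only in rows, so rows that do not move let the fingers close. It gives the time, the measured TCP pose, the force, the opening and the grip force at its end, in the units of the state.
- sensors.get_obs(): the state, without advancing time (a new reading comes with each control period).
- viewer.get_image(name): name is "side" or "top" or "wrist"; returns a dict with "frame" (420x560x3 uint8, blue, green, red), "fov_y" (degrees; the focal length in pixels is half the picture's height over the tangent of half this angle, whatever the lens; pixels are square), "cx", "cy" (the principal point, pixels), "distortion" ([k1, k2, p1, p2, k3] as OpenCV has them; the pictures are not rectified), "R" (3x3) and "t" (3): a world point X has camera coordinates R X + t. Camera axes: x right, y down, z forward; pixel columns grow to the right and rows downward; lengths in mm; the calibration is good to about 2 mm. A picture is of the moment at which its call begins. There is no depth.
- ctrl.close_job(): hands the job in; it is judged then, once.
The state is a dict: "t": time; "qpos": joint angles; "qvel": joint speeds; "joint_torque": joint torques, N m; "ee_pos": TCP position; "orientation": TCP orientation; "ft_force": force on the tool from outside, world axes, zero at the start; "moment": the same for the moment, N m; "width": finger opening in mm; "grasp_force": force on a finger pad.
Only numpy, scipy, OpenCV 4.12 (cv2) and the standard library are available. Lean on these libraries where they do the work, as an engineer would, in place of code of your own. Each camera call takes 0.05 s, during which the arm holds its last target. There are 200 camera calls.

## Working session

There is one attempt and no reset: what is moved stays moved. The work goes in short steps, Python scripts to look and compute and a shell command to move; the robot and the scene stay as the last step left them, time stands still between calls to the robot, and variables do not carry over. Pictures are saved under pics/ and viewed, at most 10 in all, crops included, and the job is handed in when it is done.

```bash
mkdir -p pics; cat > h.py <<'E'
import numpy as np, cv2, json
from workcell import sensors, viewer, ctrl
def grab(name, fn):
    d=viewer.get_image(name); cv2.imwrite('pics/'+fn+'.png', d['frame'])
    np.savez('pics/'+fn+'.npz', **{k:np.array(v) for k,v in d.items()}); return d
def cam(fn):
    d=np.load('pics/'+fn+'.npz'); h=d['frame'].shape[0]; f=h/2/np.tan(np.radians(float(d['fov_y']))/2)
    K=np.array([[f,0,float(d['cx'])],[0,f,float(d['cy'])],[0,0,1]]); return K,d['distortion'],d['R'],d['t'].reshape(3)
def topix(fn,P):
    K,D,R,t=cam(fn); return cv2.projectPoints(np.array(P,float).reshape(-1,3),cv2.Rodrigues(R)[0],t,K,D)[0].reshape(-1,2)
def onz(fn,uv,z):
    K,D,R,t=cam(fn); uv=np.array(uv,float).reshape(-1,1,2)
    n=cv2.undistortPoints(uv,K,D).reshape(-1,2); d=np.c_[n,np.ones(len(n))]@R; c=-R.T@t
    z=np.broadcast_to(z,len(d)); return c+d*((z-c[2])/d[:,2])[:,None]
E
python3 - <<'E'
from h import *
for n in('top','side'):
    d=grab(n,n+'0'); print(n,d['fov_y'],-np.array(d['R']).T@np.array(d['t']).reshape(3))
o=sensors.get_obs(); print(o['t'],o['orientation'],o['ee_pos'],o['ft_force'],o['width'])
a=cv2.imread('pics/top0.png')
E
```

```text
top 55.8330354526157 [ 349.17634102  -11.77582992 1395.67654693]
side 48.052599003148885 [ 260.62578161 1327.8752861   806.09569423]
0.1 [-4.56611131e-01 -3.10801355e+00  2.11698765e-03] [179.59304782 598.12728678 221.98645908] [ 0.54628974 -0.28278684 -0.33228441] 87.65004258908546
```

View pics/top0.png

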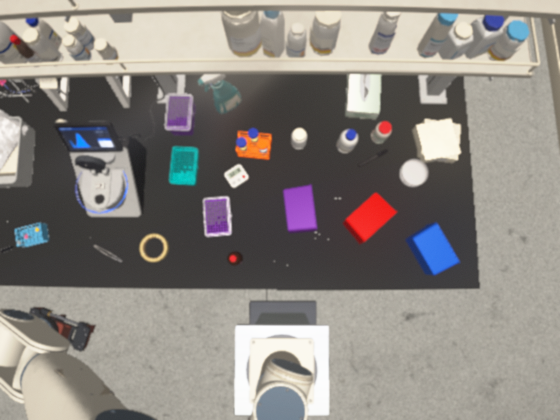

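View pics/side0.png

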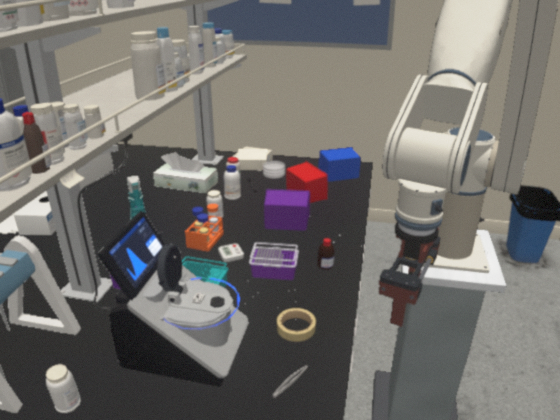

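Candidates for the tub are purple (300,208), red (371,217) and blue (433,249), so it is the purple one. Candidates for the tip box are purple with the wire lid (217,216), purple (179,112) and turquoise (184,165). I choose (217,216), which stands between the timer (236,176) and the bottle (233,258). The tape roll is at (153,248). Next is the close crop.

```bash
python3 - <<'E'
from h import *
a=cv2.imread('pics/top0.png')[160:280,190:340]; b=cv2.imread('pics/side0.png')[180:290,230:340]
cv2.imwrite('pics/c1.png',cv2.resize(a,None,fx=5,fy=5,interpolation=cv2.INTER_CUBIC))
cv2.imwrite('pics/c2.png',cv2.resize(b,None,fx=5,fy=5,interpolation=cv2.INTER_CUBIC))
E
```

```text
(no output)
```

View pics/c1.png

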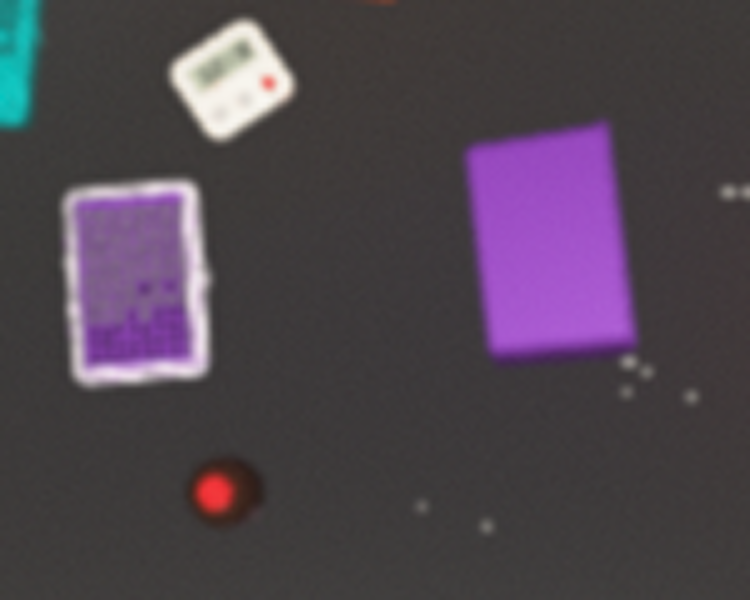

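View pics/c2.png

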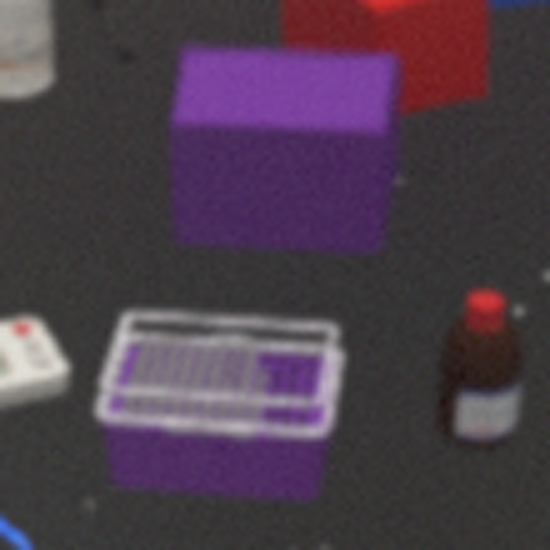

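The crops confirm the choice. The tub's upper-face corners in the top crop are (467,148), (607,123), (635,347) and (490,355). The tip box lid corners are (65,187), (197,180), (208,377) and (78,383). The bottle is at (215,493) and the timer at (232,80).

```bash
cat > m.py <<'E'
from h import *
def T(uv,z,off=(190,160),s=5,fn='top0'): return onz(fn,np.array(uv,float)/s+np.array(off)-.4,z)
np.set_printoptions(precision=1,suppress=True)
t=T([(467,148),(607,123),(635,347),(490,355)],[103,106,106,103]); print('tub',t)
L=lambda a:np.linalg.norm(a)
print(L(t[1]-t[2]),L(t[0]-t[3]),L(t[0]-t[1]),L(t[2]-t[3]))
b=T([(65,187),(197,180),(208,377),(78,383)],69); print('box',b,b.mean(0)); print(L(b[1]-b[2]),L(b[0]-b[3]),L(b[0]-b[1]),L(b[2]-b[3]))
print('bottle',T([(215,493)],90),'timer',T([(170,75),(240,20),(295,85),(220,140)],18))
b2=T([(105,430),(325,435),(340,350),(130,312)],69,(230,180),5,'side0');print('box side',b2)
t2=T([(178,125),(385,132),(398,57),(187,47),(378,250),(175,240)],[103,103,106,106,0,0],(230,180),5,'side0');print('tub side',t2)
ax=lambda a:np.degrees(np.arctan2(a[1],a[0]))
print('angles',ax(t[1]-t[2]),ax(t[0]-t[3]),ax(b[1]-b[2]),ax(b[0]-b[3]),ax(b[0]-b[1])-90,ax(b[3]-b[2])-90,ax(t2[0]-t2[1]),ax(t2[3]-t2[2]),ax(t2[5]-t2[4]),ax(b2[0]-b2[1]))
o=sensors.get_obs(); from scipy.spatial.transform import Rotation as Ro; print(Ro.from_rotvec(o['orientation']).as_matrix())
E
python3 m.py
```

```text
tub [[ 603.6   -6.5  103. ]
 [ 619.9  -99.5  106. ]
 [ 470.7 -116.2  106. ]
 [ 465.8  -21.6  103. ]]
150.1450257716099 138.63537494984757 94.48371416815466 94.82030361314919
box [[583.5 268.   69. ]
 [588.3 177.6  69. ]
 [454.  167.4  69. ]
 [449.8 255.   69. ]] [518.9 217.   69. ]
134.67569110920377 134.3566226916801 90.47144154981672 87.72380876657489
bottle [[376.2 158.6  90. ]] timer [[673.7 206.   18. ]
 [714.  156.6  18. ]
 [666.2 116.4  18. ]
 [626.3 169.1  18. ]]
box side [[565.9 306.3  69. ]
 [447.6 285.8  69. ]
 [455.  200.3  69. ]
 [583.8 185.5  69. ]]
tub side [[ 597.3    9.5  103. ]
 [ 464.1   -8.8  103. ]
 [ 472.7 -114.9  106. ]
 [ 617.9 -100.2  106. ]
 [ 470.4  -33.1    0. ]
 [ 607.9  -17.6    0. ]]
angles 6.387316857318889 6.2427912779405705 4.34977741637364 5.525753678879616 3.0160411823064806 2.747303267759392 7.811429313336075 5.7446321181732465 6.432706946457661 9.83074113164424
[[-1.   0.3 -0. ]
 [ 0.3  1.  -0. ]
 [ 0.  -0.  -1. ]]
```

The sizes agree with the text to within a few mm. Both cameras agree on the tub and its yaw (about 6.3°), with the rim middle near (545,-108,106). The tip box is at about (519,217) with yaw about 4°. I'll move over to the tub's mouth side, then turn so that both open fingertips lie along the tub's long side.

```bash
python3 -m handwheel '[[-38,-43,0,0,0,0,0],[-38,-43,0,0,0,0,0],[-38,-43,0,0,0,0,0],[-38,-43,0,0,0,0,0],[-38,-43,0,0,0,0,0],[-38,-43,0,0,0,0,0],[-38,-43,0,0,0,0,0],[-38,-43,0,0,0,0,0],[-38,-43,0,0,0,0,0],[-38,-43,0,0,0,0,0]]'
python3 -m handwheel '[[-38,-43,0,0,0,0,0],[-38,-43,0,0,0,0,0],[-38,-43,0,0,0,0,0],[-38,-43,0,0,0,0,0],[-38,-43,0,0,0,0,0],[0,0,0,0,0,0,0],[0,0,0,0,0,0,0]]'
python3 -m handwheel '[[0,0,0,0,0,0.167,0],[0,0,0,0,0,0.167,0],[0,0,0,0,0,0.167,0],[0,0,0,0,0,0.167,0],[0,0,0,0,0,0.167,0],[0,0,0,0,0,0.167,0],[0,0,0,0,0,0.167,0],[0,0,0,0,0.17,0,0],[0,0,0,0,0.17,0,0],[0,0,0,0,0,0,0]]'
python3 -c "
from h import *
from scipy.spatial.transform import Rotation as R
np.set_printoptions(precision=3,suppress=True);o=sensors.get_obs();print(R.from_rotvec(o['orientation']).as_matrix(),o['ee_pos'],o['qpos'])"
```

```text
t: 1.35
ee_pos: [420.5, 75.6, 222.8]
orientation: [0.457, 3.108, 0.0]
ft_force: [0.3, -0.3, -1.0]
width: 87.9
grasp_force: 0.0
t: 2.22
ee_pos: [539.3, -182.7, 222.0]
orientation: [-0.458, -3.106, -0.001]
ft_force: [-0.0, 0.9, 0.4]
width: 87.3
grasp_force: 0.0
t: 3.48
ee_pos: [539.5, -183.4, 221.8]
orientation: [-1.916, -2.135, -0.328]
ft_force: [0.9, 0.5, 0.6]
width: 87.7
grasp_force: 0.0
[[-0.101  0.994 -0.038]
 [ 0.937  0.108  0.332]
 [ 0.334 -0.002 -0.942]] [ 539.537 -183.372  221.821] [-0.498  0.438  1.653  0.291  1.263 -0.725]
```

```bash
python3 -m handwheel '[[-3,3,30,0,0,0,0],[-3,3,30,0,0,0,0],[-3,4,30,0,0,0,0],[-3,4,30,0,0,0,0],[-1,0,13,0,0,0,0],[0,0,0,0,0,0,0]]'
python3 - <<'E'
from h import *
grab('top','top1');grab('side','side1')
a=cv2.imread('pics/top1.png')[160:280,190:340]; b=cv2.imread('pics/side1.png')[130:290,230:380]
r=lambda a,h:cv2.resize(a,(int(a.shape[1]*h/a.shape[0]),h),interpolation=cv2.INTER_CUBIC)
cv2.imwrite('pics/c3.png',np.hstack([r(a,400),r(b,320 if 0 else 400)[:, :300]]))
E
```

```text
t: 4.22
ee_pos: [549.8, -148.4, 92.8]
orientation: [-1.913, -2.139, -0.327]
ft_force: [0.3, -0.2, 0.4]
width: 87.6
grasp_force: 0.0
```

View pics/c3.png

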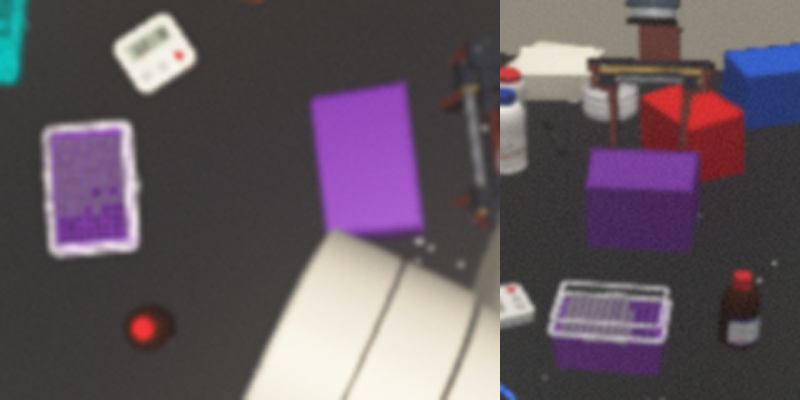

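The tips are parallel to the rim and centred on it: (450,100) and (462,200) against the rim from (407,85) to (422,230). Now the push, following the rim's arc.

```bash
python3 -m handwheel '[[7,0,2,0,0,0,0],[7,0,2,0,0,0,0],[6,0,2,0,0,0,0],[6,0,2,0,0,0,0],[5,0,1,0,0,0,0],[7,0,-1.5,0,0,0,0]]'
python3 -m handwheel '[[7,0,-1.5,0,0,0,0],[7,0,-1.5,0,0,0,0],[7,0,-1,0,0,0,0]]'
python3 - <<'E'
from h import *
grab('side','side2')
b=cv2.imread('pics/side2.png')[130:270,230:370]
cv2.imwrite('pics/c4.png',cv2.resize(b,None,fx=4,fy=4,interpolation=cv2.INTER_CUBIC))
E
```

```text
t: 5.08
ee_pos: [546.1, -111.4, 98.5]
orientation: [-1.915, -2.138, -0.328]
ft_force: [-0.6, -1.2, 1.0]
width: 87.6
grasp_force: 0.4
t: 5.45
ee_pos: [544.4, -92.9, 109.7]
orientation: [-1.915, -2.138, -0.329]
ft_force: [1.0, -0.7, -0.2]
width: 87.7
grasp_force: 0.3
```

View pics/c4.png

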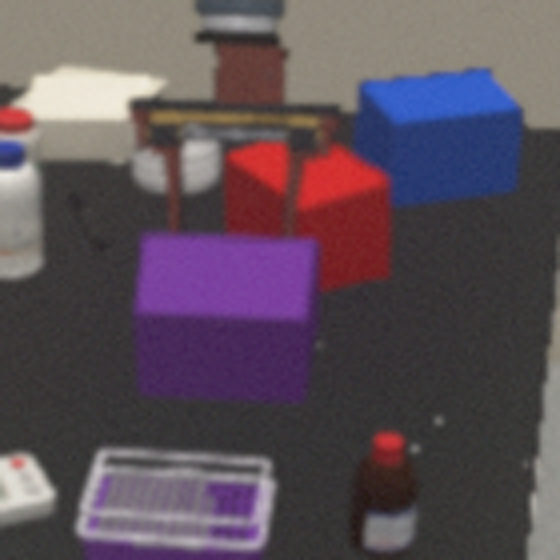

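The foot's upper edge moved down from row 205 to 209 while its bottom edge stayed at row 230. So the tub is pivoting, now about 10°, without sliding. Continuing along the arc.

```bash
python3 -m handwheel '[[8,0,-0.5,0,0,0,0],[8,0,-0.5,0,0,0,0],[8,0,-0.5,0,0,0,0],[8,0,0.8,0,0,0,0],[8,0,0.8,0,0,0,0],[8,0,0.8,0,0,0,0]]'
python3 - <<'E'
from h import *
grab('side','side3')
b=cv2.imread('pics/side3.png')[130:270,230:370]
cv2.imwrite('pics/c5.png',cv2.resize(b,None,fx=4,fy=4,interpolation=cv2.INTER_CUBIC))
E
```

```text
t: 6.25
ee_pos: [539.2, -47.4, 124.6]
orientation: [-1.915, -2.138, -0.329]
ft_force: [0.3, 0.1, -0.4]
width: 87.7
grasp_force: 0.0
```

View pics/c5.png

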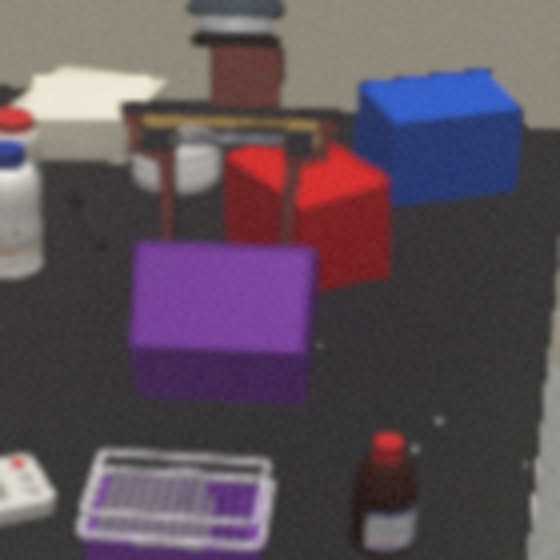

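The foot face is narrowing (rows 350–400) and the bottom edge is still in place, so the tilt is about 30°. Two fingers are still on the rim. Pushing over the balance point.

```bash
python3 -m handwheel '[[8,0,1.8,0,0,0,0],[8,0,1.8,0,0,0,0],[8,0,2,0,0,0,0],[7,0,2.2,0,0,0,0],[7,0,2.2,0,0,0,0],[0,0,0,0,0,0,0],[0,0,0,0,0,0,0],[0,0,0,0,0,0,0],[0,0,0,0,0,0,0]]'
python3 - <<'E'
from h import *
grab('top','top4');grab('side','side4')
a=cv2.imread('pics/top4.png')[160:280,190:340]; b=cv2.imread('pics/side4.png')[130:290,230:350]
r=lambda a,h:cv2.resize(a,(int(a.shape[1]*h/a.shape[0]),h),interpolation=cv2.INTER_CUBIC)
cv2.imwrite('pics/c6.png',np.hstack([r(a,400),r(b,400)]))
E
```

```text
t: 7.42
ee_pos: [535.0, -9.3, 127.7]
orientation: [-1.915, -2.138, -0.329]
ft_force: [1.1, 0.2, -0.2]
width: 87.7
grasp_force: 0.0
```

View pics/c6.png

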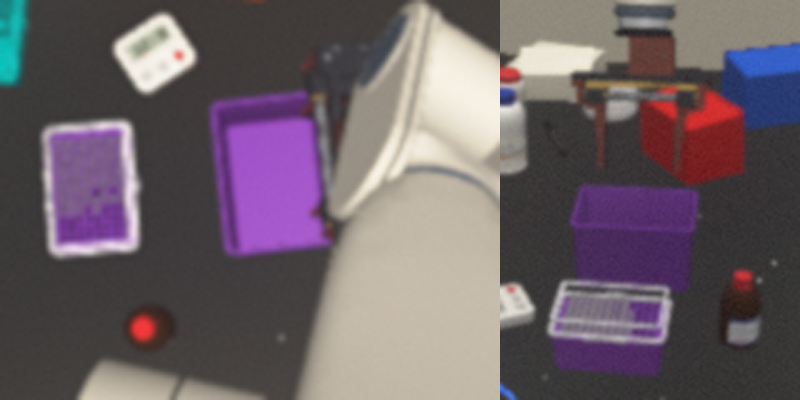

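The tub stands upright. Its far rim corners are at crop pixels (212,103) and (227,254), and the tip box and bottle have not moved. Computing the remaining distance.

```bash
python3 - <<'E'
from h import *
np.set_printoptions(precision=1,suppress=True)
p=onz('top4',np.array([(212,103),(227,254)])*.3+np.array([190,160])-.35,95);print(p,np.degrees(np.arctan2(*(p[0]-p[1])[1::-1])),np.linalg.norm(p[0]-p[1]))
q=onz('side4',np.array([(572,223),(690,230),(583,187),(697,190)])*.4+np.array([230-200,130])-.3,95);print(q)
b=onz('top4',np.array([(135,124),(138,245),(45,127),(50,253)])*.3+np.array([190,160])-.35,69);print(b,b.mean(0))
m=p.mean(0); d=np.radians(6);c=m+54.5*np.array([np.sin(d),-np.cos(d),0]);print('centre',c)
E
```

```text
[[600.7  93.   95. ]
 [449.2  76.4  95. ]] 6.2433282626444475 152.34566113357474
[[598.4  92.7  95. ]
 [452.1  79.7  95. ]
 [608.7  -4.6  95. ]
 [460.7 -27.4  95. ]]
[[583.9 173.6  69. ]
 [460.2 168.   69. ]
 [580.9 266.   69. ]
 [452.  256.9  69. ]] [519.3 216.1  69. ]
centre [530.6  30.5  95. ]
```

The tub centre is at about (531,30), so the contact position needs about 88 mm of push. Backing off over the near rim and lowering behind it.

```bash
python3 -m handwheel '[[7,0,-19,0,0,0,0],[-31,-2,-11,0,0,0,0],[-31,-2,-11,0,0,0,0],[-9,0,26,0,0,0,0],[-9,0,26,0,0,0,0],[-9,0,26,0,0,0,0],[0,0,0,0,0,0,0]]'
python3 -m handwheel '[[9,0,3.3,0,0,0,0],[9,0,3.3,0,0,0,0],[9,0,3.3,0,0,0,0],[7,0,2.5,0,0,0,0]]'
```

```text
t: 8.4
ee_pos: [537.4, -73.8, 65.2]
orientation: [-1.914, -2.136, -0.327]
ft_force: [-0.0, 0.2, -0.2]
width: 87.5
grasp_force: 0.0
t: 8.9
ee_pos: [534.2, -37.2, 65.6]
orientation: [-1.914, -2.139, -0.329]
ft_force: [0.5, 0.0, 0.1]
width: 87.8
grasp_force: 0.0
```

```bash
python3 -m handwheel '[[5,0,1.7,0,0,0,0],[5,0,1.7,0,0,0,0],[6,0,2.1,0,0,0,0],[6,0,2.1,0,0,0,0],[6,0,2.1,0,0,0,0],[6,0,2.1,0,0,0,0],[6,0,2.1,0,0,0,0],[6,0,2.1,0,0,0,0],[6,0,2.1,0,0,0,0],[6,0,2.1,0,0,0,0]]'
python3 -m handwheel '[[6,0,2.1,0,0,0,0],[4,0,1.4,0,0,0,0],[0,0,0,0,0,0,0]]'
python3 - <<'E'
from h import *
grab('top','top5');grab('side','side5')
a=cv2.imread('pics/top5.png')[160:280,190:340]; b=cv2.imread('pics/side5.png')[130:290,230:350]
r=lambda a,h:cv2.resize(a,(int(a.shape[1]*h/a.shape[0]),h),interpolation=cv2.INTER_CUBIC)
cv2.imwrite('pics/c7.png',np.hstack([r(a,400),r(b,400)]))
E
```

```text
t: 10.15
ee_pos: [527.3, 23.4, 65.5]
orientation: [-1.915, -2.138, -0.329]
ft_force: [0.4, -2.0, -0.0]
width: 88.0
grasp_force: 0.7
t: 10.52
ee_pos: [526.1, 33.9, 65.5]
orientation: [-1.914, -2.138, -0.329]
ft_force: [-0.6, -0.4, 0.6]
width: 87.6
grasp_force: 0.0
```

View pics/c7.png

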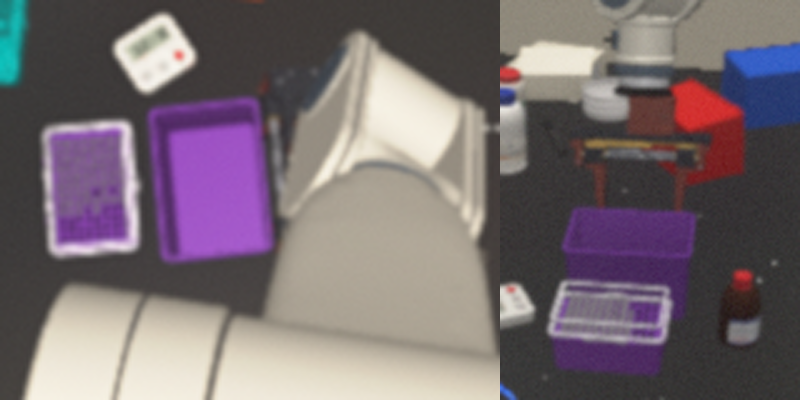

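The tub is upright and square. Its rim corners are (149,106), (163,261), (272,250) and (260,98). The box corners are unchanged at (135,124) and (138,245).

```bash
python3 - <<'E'
from h import *
np.set_printoptions(precision=1,suppress=True)
p=onz('top5',np.array([(149,106),(163,261),(272,250),(260,98)])*.3+np.array([190,160])-.35,95);print(p,p.mean(0))
m=p[:2].mean(0); d=np.radians(6);c=m+54.5*np.array([np.sin(d),-np.cos(d),0]);print('centre',c)
q=onz('side5',np.array([(563,247),(688,256)])*.4+np.array([30,130])-.3,95);print(q,q.mean(0))
E
```

```text
[[597.7 156.3  95. ]
 [442.3 139.5  95. ]
 [453.2  32.1  95. ]
 [605.7  44.9  95. ]] [524.7  93.2  95. ]
centre [525.7  93.7  95. ]
[[594.1 152.3  95. ]
 [444.1 141.9  95. ]] [519.1 147.1  95. ]
```

```bash
python3 -m handwheel '[[4,0,1.4,0,0,0,0],[4,0,1.4,0,0,0,0],[4,0,1.4,0,0,0,0],[3,0,1,0,0,0,0],[3,0,1,0,0,0,0],[2,0,0.7,0,0,0,0]]'
python3 -m handwheel '[[2,0,0.7,0,0,0,0]]'
python3 -m handwheel '[[2,0,0.7,0,0,0,0]]'
```

```text
t: 11.38
ee_pos: [523.9, 54.7, 65.7]
orientation: [-1.915, -2.138, -0.329]
ft_force: [-0.2, -1.9, -0.9]
width: 88.0
grasp_force: 0.7
t: 11.5
ee_pos: [523.7, 56.8, 65.6]
orientation: [-1.915, -2.138, -0.329]
ft_force: [-0.6, -1.6, -0.3]
width: 88.0
grasp_force: 0.7
t: 11.62
ee_pos: [523.5, 58.8, 65.7]
orientation: [-1.915, -2.138, -0.329]
ft_force: [-0.1, -0.8, -1.2]
width: 87.9
grasp_force: 0.7
```

```bash
python3 -m handwheel '[[1.5,0,0.5,0,0,0,0]]' | grep -E 'ee_|ft'
python3 -m handwheel '[[1.5,0,0.5,0,0,0,0]]'| grep -E 'ee_|ft'
python3 -m handwheel '[[1.5,0,0.5,0,0,0,0]]'| grep -E 'ee_|ft'
python3 - <<'E'
from h import *
grab('top','top6');grab('side','side6')
a=cv2.imread('pics/top6.png')[180:250,195:285]; b=cv2.imread('pics/side6.png')[200:290,240:320]
r=lambda a,f:cv2.resize(a,None,fx=f,fy=f,interpolation=cv2.INTER_CUBIC)
A=r(a,5);B=r(b,4); H=max(A.shape[0],B.shape[0]); z=lambda x:cv2.copyMakeBorder(x,0,H-x.shape[0],0,0,cv2.BORDER_CONSTANT)
cv2.imwrite('pics/c8.png',np.hstack([z(A),z(B)]))
d=cv2.absdiff(cv2.imread('pics/top0.png'),cv2.imread('pics/top6.png'))[185:250,195:240].max(2); print((d>40).sum(0))
E
```

```text
ee_pos: [523.3, 60.4, 65.7]
ft_force: [0.5, -2.4, -0.1]
ee_pos: [523.1, 61.9, 65.7]
ft_force: [0.6, -1.1, 0.4]
ee_pos: [522.9, 63.5, 65.7]
ft_force: [0.1, -1.7, 0.1]
[ 0  0  0  0  0  0  0  0  0  0  0  0  0  0  0  0  0  0  0  0  0  0  0  0
  0  0  0  0  0  0  0 14 31 34 43 44 40 30 48 48 48 48 48 48 48]
```

View pics/c8.png

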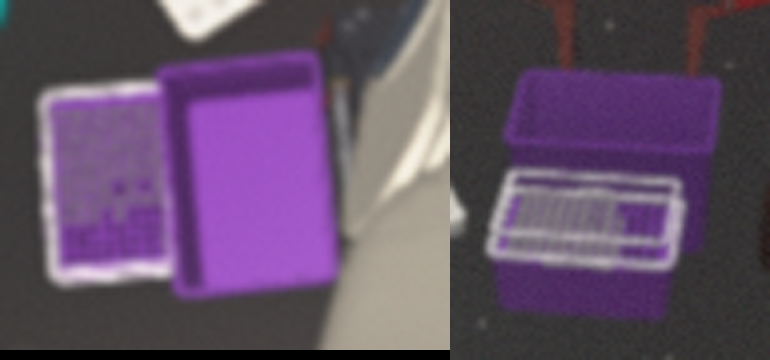

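The tub's far rim runs (160,70)–(178,297) and overlaps the lid edge in the view. The tip box's pixels are identical to the start, so it has not moved.

```bash
python3 - <<'E'
from h import *
np.set_printoptions(precision=1,suppress=True)
p=onz('top6',np.array([(160,70),(178,297),(337,280),(320,53)])/5+np.array([195,180])-.4,95);print(p,p.mean(0))
q=onz('side6',np.array([(505-450,142),(713-450,150)])/4+np.array([240,200])-.4,95);print(q,q.mean(0))
E
```

```text
[[590.4 182.1  95. ]
 [438.8 166.9  95. ]
 [450.1  62.5  95. ]
 [601.8  75.1  95. ]] [520.3 121.6  95. ]
[[588.6 190.3  95. ]
 [438.1 169.7  95. ]] [513.4 180.   95. ]
```

```bash
for i in 1; do python3 -m handwheel '[[1.5,0,0.5,0,0,0,0]]' | grep -E 'ee_|ft'; done
python3 -m handwheel '[[1,0,0.4,0,0,0,0]]'| grep -E 'ee_|ft'
python3 -m handwheel '[[1,0,0.4,0,0,0,0]]'| grep -E 'ee_|ft'
python3 - <<'E'
from h import *
grab('top','top7')
d=cv2.absdiff(cv2.imread('pics/top0.png'),cv2.imread('pics/top7.png'))[185:250,195:240].max(2); print((d>40).sum(0),(d>20).sum(0))
E
```

```text
ee_pos: [522.8, 64.7, 65.7]
ft_force: [-1.2, -4.9, 0.9]
ee_pos: [522.9, 65.7, 65.7]
ft_force: [0.5, -5.2, 1.6]
ee_pos: [523.1, 66.5, 65.7]
ft_force: [0.7, -8.3, 1.6]
[ 0  0  0  0  0  0  0  3  2  0  0  0  0  0  0  0  0  0  0  0  0  0  0  0
  0  0  0  0  0  0  5 18 32 45 46 45 44 34 48 48 48 48 47 47 48] [ 0  0  0  0  0  0  0 13 15  7 13  2  3  2  2  0  0  0  0  0  0  0  0  0
  0  0  1  0  0  1  7 27 41 47 48 48 48 48 48 49 49 49 49 49 49]
```

The force rose to 8 N, so the tub is in contact with the tip box. Retreating straight back, then up.

```bash
python3 -m handwheel '[[-5,0,-1.8,0,0,0,0],[-15,0,-5.3,0,0,0,0],[-20,0,-7,0,0,0,0],[-20,0,-7,0,0,0,0],[13,0,-38,0,0,0,0],[13,0,-38,0,0,0,0],[-40,0,-14,0,0,0,0],[-40,0,-14,0,0,0,0],[0,0,0,0,0,0,0],[0,0,0,0,0,0,0]]'
python3 - <<'E'
from h import *
np.set_printoptions(precision=1,suppress=True)
grab('top','top8');grab('side','side8')
for a,b in(('top6','top8'),('side6','side8')):
    A,B=[cv2.imread(f'pics/{n}.png') for n in(a,b)]
    s=np.s_[180:250,195:260] if a=='top6' else np.s_[200:290,240:320]
    print(a,(cv2.absdiff(A[s],B[s]).max(2)>30).sum(), cv2.phaseCorrelate(np.float32(A[s].mean(2)),np.float32(B[s].mean(2)),cv2.createHanningWindow((A[s].shape[1],A[s].shape[0]),cv2.CV_32F)))
# box, bottle, timer, tape shift against the start
A,B=[cv2.imread(f'pics/{n}.png') for n in('top0','top8')]
for n,(u,v,w,h) in dict(box=(203,196,18,40),timer=(222,162,28,28),bottle=(224,248,20,20),tape=(136,232,36,32)).items():
    t=A[v:v+h,u:u+w]; S=B[v-6:v+h+6,u-6:u+w+6]; m=cv2.matchTemplate(S,t,cv2.TM_CCOEFF_NORMED); print(n,cv2.minMaxLoc(m)[1::2])
# purple tub footprint: rim rectangle
E
```

```text
t: 13.78
ee_pos: [538.4, -81.3, 145.4]
orientation: [-1.915, -2.136, -0.329]
ft_force: [-0.1, -0.6, 0.2]
width: 87.9
grasp_force: 0.0
top6 103 ((-0.5245442195243015, 0.07992315746209755), 0.9097357326083713)
side6 92 ((-0.26333402003024986, 0.2240749789537304), 0.8569008657667372)
box (0.9675062298774719, (6, 6))
timer (0.9998436570167542, (6, 6))
bottle (0.9972047805786133, (6, 6))
tape (0.9996683597564697, (6, 6))
```

Since the last look the tub has shifted only about 1–2 mm, up to contact, and still stands. The timer, bottle and tape roll match their starting images, and the tip box matches to within a pixel. Handing in.

```bash
python3 -c "
from workcell import ctrl
print(ctrl.close_job())"
```

```text
the job is handed in; nothing more can be done
None
```

I tipped the tub upright and pushed it square against the tip box, which moved about 1 mm by the images; the timer, bottle and tape roll did not move, and I handed the job in at about 14 s, with no verdict returned.

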